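Put a customer's pile of goods back into the counter displays

TASK

A customer has left a pile of four articles at the till: take the pile apart and put each article back in the display tray of its own kind. Lay each one upright and flat on the tray's floor in the free space beside the article already there, long side parallel to it, set down rather than dropped, and leave the sweet jar where it stands.

Things in the scene. Friction and masses are not known exactly. Their poses are not given: they have to be found in the camera images.
- biscuits: biscuit carton: red with a yellow band near one end and two tan biscuits pictured on top; 124 mm long (own y) x 52 mm wide (own x) x 42 mm high, rigid, 70 to 280 g. Loose; at the start it lies on the counter: it is the bottom of the pile. Origin at the centre of its underside, z up.
- tea: tea carton: blue with a white panel and green leaf on top; 100 mm long (own y) x 52 mm wide (own x) x 40 mm high, rigid, 70 to 280 g. Loose; at the start it lies on the biscuit carton, turned and shifted a little against it. Origin at the centre of its underside, z up.
- mints: mint tin: green with rounded edges, white stripes on top and a bright seam round it; 76 mm long (own y) x 52 mm wide (own x) x 34 mm high, rigid, 70 to 280 g. Loose; at the start it lies on the tea carton, turned and shifted a little against it. Origin at the centre of its underside, z up.
- pastilles: pastille tin: round, yellow, with an orange disc on top; 50 mm across, 32 mm high, rigid, 70 to 280 g. Loose; at the start it lies on the mint tin: it is the top of the pile, turned and shifted a little against it. Origin at the centre of its underside, z up.
- tray_biscuits: biscuit carton display tray, fixed: cardboard with red strips; one more of the same article lies fixed in its far (+x) end. Origin on the counter under the middle of the free space. Floor top 4 mm up; inside: y +-74 mm, free in x from -38 mm (near lip) to +60 mm (face of the article there, long side along y, top 46 mm up). Lips 3 mm thick, 14 mm high (26 mm at the far end).
- tray_tea: tea carton display tray, fixed: cardboard with blue strips; one more of the same article lies fixed in its far (+x) end. Origin on the counter under the middle of the free space. Floor top 4 mm up; inside: y +-62 mm, free in x from -38 mm (near lip) to +60 mm (face of the article there, long side along y, top 44 mm up). Lips 3 mm thick, 14 mm high (26 mm at the far end).
- tray_mints: mint tin display tray, fixed: cardboard with green strips; one more of the same article lies fixed in its far (+x) end. Origin on the counter under the middle of the free space. Floor top 4 mm up; inside: y +-56 mm, free in x from -38 mm (near lip) to +60 mm (face of the article there, long side along y, top 38 mm up). Lips 3 mm thick, 14 mm high (26 mm at the far end).
- tray_pastilles: pastille tin display tray, fixed: cardboard with yellow strips; two more pastille tins stand side by side fixed in its far (+x) end. Origin on the counter under the middle of the free space. Floor top 4 mm up; inside: y +-60 mm, free in x from -38 mm (near lip) to +60 mm (face of the article there, long side along y, top 36 mm up). Lips 3 mm thick, 14 mm high (26 mm at the far end).
- jar: clear round sweet jar with wrapped sweets inside and a red lid, 90 mm across, 125 mm high, 0.55 kg, loose, standing among the trays. Origin at the centre of its underside. To be left alone.
Mind the look-alikes: they are no part of the job. What is meant by the pastilles is not black or purple, and is the larger of those in its own colour.

How it is judged (in metres and radians):
At the end, for the whole second after the job is handed in: Each article lies flat and upright (0.1 rad) on the floor of its own tray (underside under 8 mm above the counter), in the free space; the three oblong ones within 0.25 rad of the tray's y. All released and at rest. The jar upright, within 2 cm of its start (x of biscuits in the frame of tray_biscuits between -0.017 and 0.039 m and y of biscuits in the frame of tray_biscuits between -0.016 and 0.016 m and z of biscuits in the frame of tray_biscuits between 0 and 0.008 m and angle between each of biscuits, tea, mints, pastilles, jar's own z axis and vertical below 0.1 rad and linear speed of each of biscuits, tea, mints, pastilles below 0.02 m/s and contact force between the fingers and biscuits below 0.05 N and angle between the y axis of biscuits and the y axis of tray_biscuits, either way round below 0.25 rad and x of tea in the frame of tray_tea between -0.017 and 0.039 m and y of tea in the frame of tray_tea between -0.016 and 0.016 m and z of tea in the frame of tray_tea between 0 and 0.008 m and contact force between the fingers and tea below 0.05 N and angle between the y axis of tea and the y axis of tray_tea, either way round below 0.25 rad and x of mints in the frame of tray_mints between -0.017 and 0.039 m and y of mints in the frame of tray_mints between -0.022 and 0.022 m and z of mints in the frame of tray_mints between 0 and 0.008 m and contact force between the fingers and mints below 0.05 N and angle between the y axis of mints and the y axis of tray_mints, either way round below 0.25 rad and x of pastilles in the frame of tray_pastilles between -0.017 and 0.039 m and y of pastilles in the frame of tray_pastilles between -0.039 and 0.039 m and z of pastilles in the frame of tray_pastilles between 0 and 0.008 m and contact force between the fingers and pastilles below 0.05 N and distance of jar from where it was at the start of the episode below 0.02 m); the robot touches nothing.
It fails at once if the biscuit carton is dropped or knocked off: moving faster than 0.8 m/s while not held (a fall of about 3 cm) (contact force between the fingers and biscuits below 0.02 N and linear speed of biscuits above 0.8 m/s).
It fails at once if the tea carton is dropped or knocked off: moving faster than 0.8 m/s while not held (a fall of about 3 cm) (contact force between the fingers and tea below 0.02 N and linear speed of tea above 0.8 m/s).
It fails at once if the mint tin is dropped or knocked off: moving faster than 0.8 m/s while not held (a fall of about 3 cm) (contact force between the fingers and mints below 0.02 N and linear speed of mints above 0.8 m/s).
It fails at once if the pastille tin is dropped or knocked off: moving faster than 0.8 m/s while not held (a fall of about 3 cm) (contact force between the fingers and pastilles below 0.02 N and linear speed of pastilles above 0.8 m/s).
It fails at once if the sweet jar is pushed more than 2 cm or tipped (distance of jar from where it was at the start of the episode above 0.02 m or angle between jar's own z axis and vertical above 0.2 rad).
It also fails if it takes over 120 s, if anything falls off the work surface, if the arm or the gripper's body presses on something with over 40 N, if the wrist force passes 120 N, or if a joint passes its speed limit or range.

ROBOT

A 7-joint arm with a two-finger parallel gripper is mounted at the origin on the work surface. World frame = base frame: x ahead of the robot, y to its left, z up, the work surface at z = 0. Lengths are in mm, angles in rad, forces in N, time in s.
With the tool pointing down it reaches from about 400 to 875 mm from the base axis. Payload 6.5 kg.
Tool frame: the origin (TCP) lies midway between the tips of the shut fingers; the grasp point (between the pads) lies 19 mm behind it; z points along the fingers, y is the line along which they close (so a half turn about z gives the same grasp; the last joint's range is limited). The gripper opens to 85 mm and grips with 20 to 120 N. Pads are 22 mm wide; open, the fingers measure 114 mm over their backs; the gripper's body (76 mm by 85 mm) begins 54 mm behind the grasp point. The pads swing forward as they close: fully open they stand 13 mm farther back than shut.
Start: joints at [1.166, 0.536, -0.004, 1.538, 0.003, 1.067, -0.071], TCP at [216.027, -613.044, 231.29] pointing down, gripper open.
Joint ranges: [-2.7, 2.7], [-0.37, 2.16], [-1.27, 1.26], [0.24, 2.4], [-1.31, 4.45], [0.19, 1.91], [-2.76, 2.76]. Speed limits (rad/s): [2.39, 2.39, 3.14, 3.14, 3.14, 3.14, 3.14].

INTERFACE

Orientations are given as a unit quaternion [w, x, y, z].
In Python, from workcell import r, read_camera, camera_info, job_done, masks_of, place_of gives the robot as it stands.
- The arm moves only by the tool arm_command, never from a script. Its argument "moves" is text: rows parted by semicolons, each of 7 numbers parted by spaces: the turn, a rotation vector about the tool's x, y, z in rad, then the shift along the tool's x, y, z in mm, then the opening, from 0 (shut) to 1 (fully open). A call has 1 to 10 rows; each row shifts and turns the commanded pose from where the row before left it, along the tool's axes as they then stand; what a row does not reach is not made up. A row lasts 1/12 s, in which the tool goes at most 41.7 mm and 7.16 degrees, less where a joint would pass 70% of its speed; a pose out of reach is approached as far as the arm can. A call is refused whole if a number of a shift passes 41.7 or a number of a turn 0.125, either way. A call with a gripper value outside its range is refused whole. The fingers move at their own pace and stop on an object; "squeeze" is the grip in N (left out, the last holds). Time passes only in rows, so rows that do not move let the fingers close. It gives the time, the measured TCP pose, the force, the opening and the grip force at its end, in the units of the state.
- r.read_state(): the state, without advancing time (a new reading comes with each control period).
- read_camera(name): name is "scene" or "top" or "wrist"; returns (picture, depth): 384x512x3 uint8, red, green, blue; 384x512 float32, mm along the optical axis (not along the pixel's ray), 0 where there is no reading.
- camera_info(name): a dict with "fx", "fy", "cx", "cy" (pixels), "camera_from_world" (4x4, takes a point from world to camera coordinates). Camera axes: x right, y down, z forward; pixel columns grow to the right and rows downward; lengths in mm; the calibration is good to about 2 mm. A picture is of the moment at which its call begins: read the wrist's pose just before it. camera_info takes no time and is no camera call; for the wrist camera it gives the pose at the moment of the call.
- job_done(): hands the job in; it is judged then, once.
Trained networks look in the newest picture that a camera, given by its name, has taken for a name from the list of things; names that differ only in an ending like _2 or _b are one class to them, and where a whole thing is asked for, a point or a joint stands for the part that bears it (a point fixed in the world has none). Each returns a list of dicts, best first, with "score" (0 to 1); they miss things now and then, are a little off and sometimes report something else, mostly with a low value. They report only what shows in the picture. A call takes as long as a camera call. They do not tell look-alikes from the thing itself.
- masks_of(camera, name): "mask" (384x512 bool, what is visible of it).
- place_of(camera, name): "centre" ([x, y, z] in mm, in world coordinates, good to about 4 mm: a listed point, or the origin of a listed thing).
The state is a dict: "time_s": time; "joint_positions": joint angles; "joint_velocities": joint speeds; "joint_efforts": joint torques, N m; "tcp_pos": TCP position; "tcp_rot": TCP orientation; "wrist_force": force on the tool from outside, world axes, zero at the start; "ft_torque": the same for the moment, N m; "grip_width": opening from 0.0 (shut) to 1.0 (fully open); "grasp_force": force on a finger pad.
Only numpy, scipy, OpenCV 4.12 (cv2) and the standard library are available. Lean on these libraries where they do the work, as an engineer would, in place of code of your own. Each camera call takes 0.05 s, during which the arm holds its last target. There are 200 camera calls.

## Working session

There is one attempt and no reset: what is moved stays moved. The work goes in short steps, Python scripts to look and compute and a tool call to move; the robot and the scene stay as the last step left them, time stands still between calls to the robot, and variables do not carry over. Pictures are saved under pics/ and viewed, at most 14 in all, crops included, and the job is handed in when it is done.

Besides the shell and the picture viewer there is one more tool, called after "Emit:" as name(argument=value, ...), one argument or row to a line, values as JSON. arm_command: Moves the arm, as the interface text tells. Its arguments: {"type":"object","properties":{"moves":{"type":"string"},"squeeze":{"type":"number"}},"required":["moves"]}

```bash
ls; mkdir -p pics
cat > h.py <<'E'
import numpy as np, cv2
from workcell import r, read_camera, camera_info, job_done, masks_of, place_of
def pts(cam,depth,info=None):
    i=info or camera_info(cam); v,u=np.mgrid[0:384,0:512]
    P=np.stack([(u-i["cx"])/i["fx"]*depth,(v-i["cy"])/i["fy"]*depth,depth,np.ones_like(depth)],-1)
    W=P@np.linalg.inv(np.array(i["camera_from_world"])).T
    W=W[...,:3]; W[depth<=0]=np.nan
    return W
def save(n,img,s=1): cv2.imwrite("pics/"+n,cv2.resize(img[...,::-1],None,fx=s,fy=s,interpolation=cv2.INTER_CUBIC))
E
python3 - <<'E'
from h import *
s=r.read_state(); print(s)
a,_=read_camera("top"); 
for n in ["biscuits","tea","mints","pastilles","tray_biscuits","tray_tea","tray_mints","tray_pastilles","jar"]:
    print("top",n,[(np.round(p["centre"]).tolist(),round(p["score"],2)) for p in place_of("top",n)][:5])
b,_=read_camera("scene")
save("top.png",a,1.5); save("scene.png",b,1.5)
E
```

```text
pics
{'time_s': 0.0, 'joint_positions': array([ 1.16581159,  0.53719637, -0.00442106,  1.53885242,  0.00260114,
        1.06728545, -0.07121165]), 'joint_velocities': array([-0.00212812, -0.00082014, -0.00198351, -0.00019677,  0.00085101,
       -0.00053795,  0.00084069]), 'joint_efforts': array([-1.99845226e-04, -5.83409357e+01,  1.04874361e+00, -2.59107971e+01,
        1.23286218e-02,  9.48556408e-03,  4.21598918e-05]), 'tcp_pos': array([ 215.78840684, -612.47803198,  230.40175216]), 'tcp_rot': array([-8.41291824e-04,  9.85683162e-01,  1.68605903e-01, -2.13519180e-04]), 'wrist_force': array([-0.57505612,  0.86622912, -0.38627499]), 'ft_torque': array([ 0.00102178, -0.03169756, -0.01066782]), 'grasp_force': 0.0, 'grip_width': 0.9986273434298518}
top biscuits [([637.0, 224.0, -2.0], 0.75), ([448.0, -262.0, 4.0], 0.59)]
top tea [([450.0, -260.0, 43.0], 0.54), ([436.0, 268.0, -1.0], 0.43)]
top mints [([447.0, -264.0, 82.0], 0.78), ([447.0, -261.0, 1.0], 0.39)]
top pastilles [([450.0, -258.0, 118.0], 0.73), ([546.0, -239.0, 2.0], 0.66), ([505.0, -389.0, -3.0], 0.6), ([351.0, -161.0, 2.0], 0.58)]
top tray_biscuits [([651.0, -257.0, -0.0], 0.75)]
top tray_tea [([642.0, 11.0, 1.0], 0.62)]
top tray_mints [([446.0, -4.0, -2.0], 0.82), ([449.0, -261.0, 118.0], 0.49)]
top tray_pastilles [([635.0, 226.0, -3.0], 0.57)]
top jar [([438.0, 267.0, -3.0], 0.69)]
```

View pics/top.png

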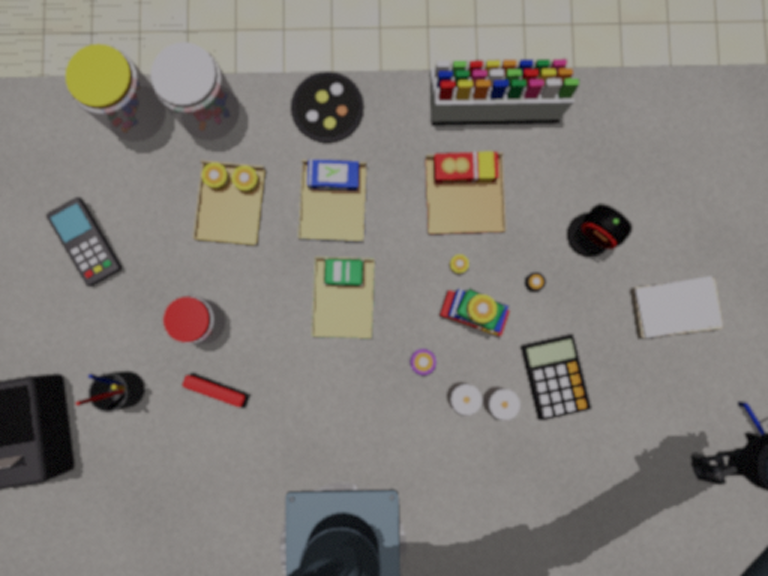

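View pics/scene.png

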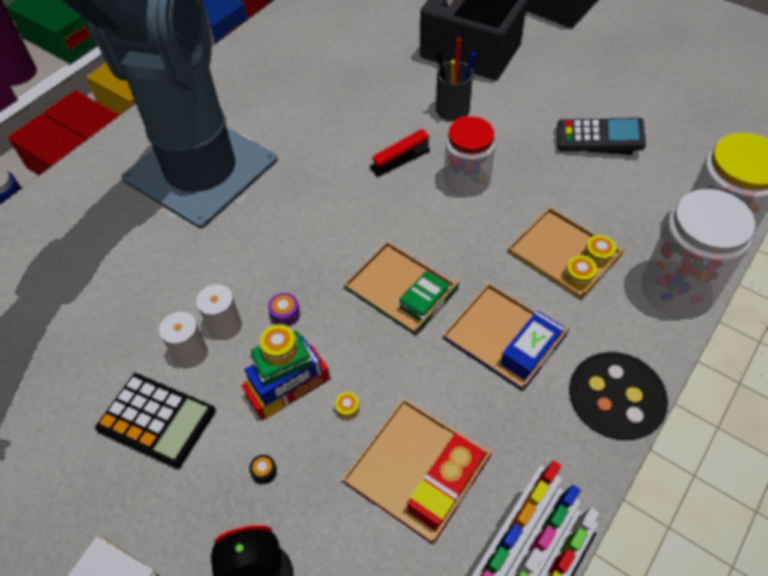

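Candidates for the pastilles in the 768-wide top view are the yellow/orange tin on the pile (483,308), a small yellow one (459,264), a black one (536,282), a purple one (423,362), and two fixed in the tray at (215,176) and (245,178). I choose the one on the pile: it is large, yellow and on top. The trays sit at (230,205) pastilles, (333,203) tea, (465,195) biscuits and (344,300) mints, with the jar at (188,320).

```bash
cat >> h.py <<'E'
def rect(p):
    (c,s,a)=cv2.minAreaRect(p[:,:2].astype(np.float32)); 
    if s[0]<s[1]: s=s[::-1]; a=a+90
    return np.round(c,1), np.round(s,1), round((a+90)%180-90,1)   # angle of the long side from world x, deg
E
python3 - <<'E'
from h import *
a,d=read_camera("top"); W=pts("top",d)
save("crop.png",a[160:290,260:380],5)
print(camera_info("top")["fx"],np.nanmedian(d))
def box(x,y,z): return (abs(W[...,0]-x[0])<x[1])&(abs(W[...,1]-y[0])<y[1])&(abs(W[...,2]-z[0])<z[1])
for n,z in [("bis",42),("tea",82),("mint",116),("past",148)]:
    m=box((450,90),(-260,90),(z,6)); p=W[m]; print(n,m.sum(),rect(p),np.median(p[:,2]).round(1),p.mean(0).round(1))
for n,c,z in [("biscuits",(651,-257),46),("tea",(642,11),44),("mints",(446,-4),38),("pastilles",(635,190),36)]:
    m=box((c[0]+70,55),(c[1],85),(z,5)); p=W[m]; print(n,"fixed",m.sum(),rect(p),np.median(p[:,2]).round(1))
    mm=masks_of("top","tray_"+n)
    for q in mm[:2]:
        p=W[q["mask"]]; p=p[np.isfinite(p[:,0])]; print(" tray",round(q["score"],2),rect(p), p.mean(0).round(0))
m=box((438,120),(267,120),(125,10)); print("jar",rect(W[m]),W[m].mean(0).round(1))
E
```

```text
433.1417075403848 1285.0305
bis 156 (array([ 410.1, -249.3]), array([133. , 124.4]), -20.0) 41.8 [ 446.5 -246.    41.8]
tea 156 (array([ 451.1, -263.7]), array([100.1,  52.4]), 70.3) 81.6 [ 451.8 -255.9   81.7]
mint 222 (array([ 450.6, -261.6]), array([75.3, 51.9]), 61.8) 114.8 [ 449.6 -258.6  114.7]
past 276 (array([ 451.2, -260. ]), array([48.9, 46.8]), -44.6) 147.8 [ 450.9 -259.7  148. ]
biscuits fixed 723 (array([ 736.5, -254.7]), array([124.4,  55. ]), -88.9) 46.0
 tray 0.61 (array([ 694. , -257.7]), array([170.2, 162.6]), 0.6) [ 689. -255.   17.]
tea fixed 576 (array([726.1,   6.6]), array([100.1,  53.8]), 87.9) 43.8
 tray 0.57 (array([676.7,   9.5]), array([156.6, 130.6]), -3.5) [677.   9.  16.]
mints fixed 416 (array([532.6, -11.3]), array([75.9, 50.4]), 89.0) 37.7
 tray 0.98 (array([483.1,  -7. ]), array([159.5, 122.2]), -3.1) [483.  -8.  12.]
 tray 0.39 (array([ 455.2, -269.7]), array([111.5,  66.9]), 70.1) [ 451. -251.   75.]
pastilles fixed 423 (array([725.1, 210.4]), array([107.8,  49. ]), 83.3) 36.6
 tray 0.57 (array([681.6, 218.9]), array([168.9, 134.9]), -7.0) [678. 217.  13.]
jar (array([411.2, 320.2]), array([202.2,  82.2]), -59.5) [441.6 267.4 125. ]
```

View pics/crop.png

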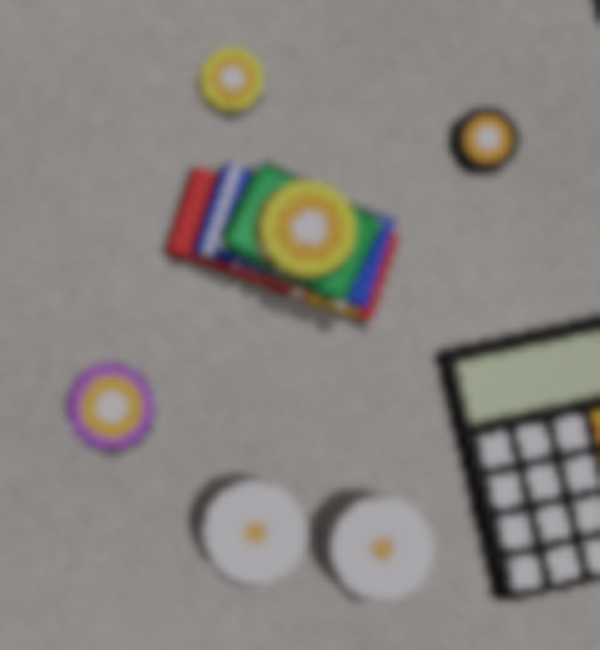

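The crop shows the real pastilles: the larger yellow tin with an orange disc at crop (308,228) on the green tin. The small yellow (232,78), black (485,138) and purple (112,405) ones are decoys. The pile's tops measure 42, 82, 115 and 148 mm, which is as expected, so I move.

Emit:
arm_command(
  moves="0 0 0 20 -15 0 1;0 0 0 32 -24 0 1;0 0 0 32 -24 0 1;0 0 0 32 -24 0 1;0 0 0 32 -24 0 1;0 0 0 32 -24 0 1;0 0 0 32 -24 0 1;0 0 0 32 -24 0 1;0 0 0 32 -24 0 1;0 0 0 32 -24 0 1",
  squeeze=40,
)

```text
time_s: 1.63
tcp_pos: [430.6, -291.2, 231.6]
tcp_rot: [0.0, 0.986, 0.169, 0.0]
wrist_force: [0.3, -0.3, 0.4]
grip_width: 1.005
grasp_force: 0.0
```

Emit:
arm_command(
  moves="0 0 0 31 -23 0 1;0 0 -0.12 0 0 0 1;0 0 -0.12 0 0 0 1;0 0 -0.12 0 0 0 1;0 0 -0.12 0 0 0 1;0 0 -0.12 0 0 0 1;0 0 -0.13 0 0 0 1;0 0 0 0 0 0 1",
)

```text
refused, turn out of range in row 7
```

```bash
cat >> h.py <<'E'
def yaw(s=None):
    w,x,y,z=(s or r.read_state())["tcp_rot"]; 
    return np.degrees(np.arctan2(2*(x*y+w*z),1-2*(y*y+z*z)))
def delta(x,y,z,phi):
    "tool-frame shift (x,y,z) with the present yaw, turn rz, and shift in target-yaw axes"
    s=r.read_state(); p=s["tcp_pos"]; f=yaw(s); d=np.array([x,y,z])-p
    def sh(f): f=np.radians(f); return np.round([np.cos(f)*d[0]+np.sin(f)*d[1],np.sin(f)*d[0]-np.cos(f)*d[1],-d[2]],1)
    print("t",round(s["time_s"],2),"pos",p.round(1),"yaw",round(f,1),"w",round(s["grip_width"],3),"F",s["wrist_force"].round(1),"g",round(s["grasp_force"],1),
      "\n shift now-axes",sh(f),"| after-turn axes",sh(phi),"| rz",round(-np.radians((phi-f+180)%360-180),3))
E
python3 - <<'E'
from h import *
delta(451,-260,117,61.8)
a,d=read_camera("wrist"); W=pts("wrist",d); save("w1.png",a,1.2)
def box(x,y,z): return (abs(W[...,0]-x[0])<x[1])&(abs(W[...,1]-y[0])<y[1])&(abs(W[...,2]-z[0])<z[1])
for n,z in [("bis",42),("tea",82),("mint",116),("past",148)]:
    m=box((450,90),(-260,90),(z,3)); p=W[m]; print(n,m.sum(), (rect(p),np.median(p[:,2]).round(1),p.mean(0).round(1)) if m.sum()>9 else 0)
E
```

```text
t 1.63 pos [ 430.6 -291.2  231.6] yaw 19.4 w 1.005 F [ 0.3 -0.3  0.4] g 0.0 
 shift now-axes [ 29.6 -22.6 114.6] | after-turn axes [ 37.1   3.3 114.6] | rz -0.74
bis 328 ((array([ 454.4, -252.4]), array([124.1,  54.7]), 70.8), np.float64(43.9), array([ 463. , -228.3,   43.8]))
tea 769 ((array([ 455.6, -253.1]), array([100.1,  52. ]), 70.8), np.float64(83.8), array([ 460.9, -257.6,   83.7]))
mint 1421 ((array([ 455.7, -251.5]), array([75.2, 51. ]), 62.9), np.float64(117.3), array([ 462.4, -252.2,  117. ]))
past 2116 ((array([ 455.6, -249. ]), array([49.5, 48.6]), -26.3), np.float64(150.1), array([ 456.4, -249.2,  150. ]))
```

Emit:
arm_command(
  moves="0 0 0 20 -12 0 1;0 0 -0.12 0 0 0 1;0 0 -0.12 0 0 0 1;0 0 -0.12 0 0 0 1;0 0 -0.12 0 0 0 1;0 0 -0.12 0 0 0 1;0 0 -0.12 0 0 0 1;0 0 -0.02 0 0 0 1;0 0 0 0 0 0 1;0 0 0 0 0 0 1",
)

```text
time_s: 2.52
tcp_pos: [444.5, -275.0, 231.3]
tcp_rot: [0.0, 0.859, 0.512, 0.0]
wrist_force: [-0.3, -1.1, -0.8]
grip_width: 0.999
grasp_force: 0.0
```

```bash
cat >> h.py <<'E'
def pile(cam,tol=3,zs=(("bis",42),("tea",82),("mint",116),("past",148)),c=(450,-260),rr=90):
    i=camera_info(cam); a,d=read_camera(cam); W=pts(cam,d,i)
    for n,z in zs:
        m=(abs(W[...,0]-c[0])<rr)&(abs(W[...,1]-c[1])<rr)&(abs(W[...,2]-z)<tol); p=W[m]
        print(n,m.sum(), (rect(p),np.median(p[:,2]).round(1),p.mean(0).round(1)) if m.sum()>9 else 0)
    return a,W
E
python3 - <<'E'
from h import *
delta(451,-260,117,61.8)
a,W=pile("wrist"); save("w1.png",a,1.2)
delta(451,-260,117,61.8)
E
```

```text
t 2.52 pos [ 444.5 -275.   231.3] yaw 61.6 w 0.999 F [-0.3 -1.1 -0.8] g 0.0 
 shift now-axes [ 16.3  -1.4 114.3] | after-turn axes [ 16.3  -1.4 114.3] | rz -0.003
bis 440 ((array([ 466.7, -209.1]), array([51.6, 12.5]), -19.0), np.float64(43.6), array([ 466.3, -209. ,   43.5]))
tea 608 ((array([ 450. , -262.5]), array([99.7, 52.1]), 70.2), np.float64(83.5), array([ 461.3, -238.6,   83.5]))
mint 1146 ((array([ 449.8, -260.4]), array([75.6, 50.9]), 62.7), np.float64(116.8), array([ 457.6, -248.6,  116.6]))
past 2282 ((array([ 450., -258.]), array([49.1, 48.5]), 63.0), np.float64(149.8), array([ 450.6, -257.2,  149.7]))
t 2.57 pos [ 444.6 -275.   231.3] yaw 61.6 w 1.001 F [-0.4 -0.1  0.4] g 0.0 
 shift now-axes [ 16.2  -1.4 114.3] | after-turn axes [ 16.2  -1.4 114.3] | rz -0.003
```

View pics/w1.png

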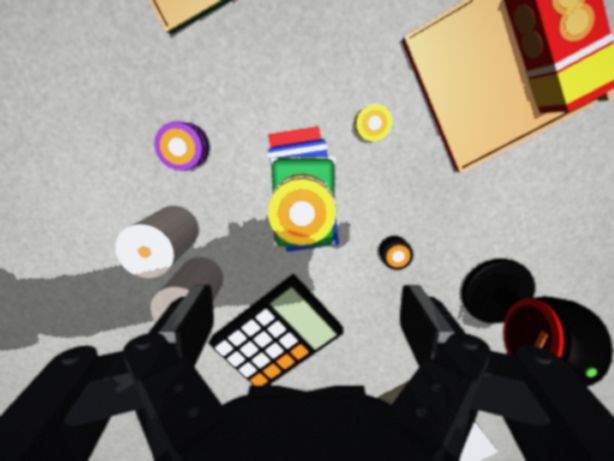

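The picture shows the pile centred between the fingers, tin at (302,213) and aligned with the gripper. Wrist and top measurements agree to 2 mm, so I descend and grip the pastille tin.

Emit:
arm_command(
  moves="0 0 0 15 -1 0 0.8;0 0 0 0 0 15 0.8;0 0 0 0 0 30 0.8;0 0 0 0 0 30 0.8;0 0 0 0 0 20 0.8;0 0 0 0 0 10 0.8;0 0 0 0 0 8 0.8;0 0 0 0 0 0 0.8;0 0 0 0 0 0 0.8",
)

```text
time_s: 3.32
tcp_pos: [451.4, -261.4, 118.9]
tcp_rot: [0.0, 0.858, 0.513, 0.0]
wrist_force: [0.1, -0.2, -0.2]
grip_width: 0.801
grasp_force: 0.0
```

Run:
```python
from h import *
delta(450.5,-259,117,61.8)
```

```text
t 3.32 pos [ 451.4 -261.4  118.9] yaw 61.8 w 0.801 F [ 0.1 -0.2 -0.2] g 0.0 
 shift now-axes [ 1.7 -1.9  1.9] | after-turn axes [ 1.7 -1.9  1.9] | rz -0.0
```

Emit:
arm_command(
  moves="0 0 0 1.5 -1.5 1 0.8;0 0 0 0 0 0 0.7;0 0 0 0 0 0 0.6;0 0 0 0 0 0 0.5;0 0 0 0 0 0 0.4;0 0 0 0 0 0 0.4;0 0 0 0 0 0 0.4;0 0 0 0 0 0 0.4",
)

```text
time_s: 3.98
tcp_pos: [450.5, -259.2, 118.3]
tcp_rot: [0.0, 0.858, 0.514, 0.0]
wrist_force: [-2.5, 1.6, 7.0]
grip_width: 0.577
grasp_force: 40.7
```

Emit:
arm_command(
  moves="0 0 0 0 0 -3 0.4;0 0 0 0 0 -8 0.4;0 0 0 0 0 -20 0.4;0 0 0 0 0 -30 0.4;0 0 0 0 0 -20 0.4;0 0 0 0 0 0 0.4",
)

```text
time_s: 4.48
tcp_pos: [452.9, -260.4, 203.0]
tcp_rot: [0.003, 0.858, 0.514, 0.002]
wrist_force: [1.2, -0.7, -0.2]
grip_width: 0.575
grasp_force: 41.6
```

Run:
```python
from h import *
delta(648,220,199,22)
a,W=pile("top",5);
```

```text
t 4.48 pos [ 452.9 -260.4  203. ] yaw 61.8 w 0.575 F [ 1.2 -0.7 -0.2] g 41.6 
 shift now-axes [515.6 -55.1   4. ] | after-turn axes [ 360.9 -372.3    4. ] | rz 0.695
bis 99 ((array([ 458.1, -236.4]), array([67.3, 51.4]), 69.9), np.float64(42.1), array([ 459.6, -215.7,   42.1]))
tea 89 ((array([ 461. , -236.8]), array([53.2, 42.4]), -17.5), np.float64(81.9), array([ 464.1, -224.5,   82. ]))
mint 190 ((array([ 457.8, -248.4]), array([51.7, 45.7]), -27.2), np.float64(115.3), array([ 457. , -240.8,  115.3]))
past 0 0
```

Emit:
arm_command(
  moves="0 0 0 20 -2 0 0.4;0 0 0 38 -4 0 0.4;0 0 0 38 -4 0 0.4;0 0 0 38 -4 0 0.4;0 0 0 38 -4 0 0.4;0 0 0 38 -4 0 0.4;0 0 0 38 -4 0 0.4;0 0 0 38 -4 0 0.4;0 0 0 38 -4 0 0.4;0 0 0 38 -4 0 0.4",
)

```text
time_s: 5.37
tcp_pos: [587.3, 79.5, 197.1]
tcp_rot: [-0.0, 0.858, 0.514, -0.001]
wrist_force: [0.7, 0.2, -0.8]
grip_width: 0.57
grasp_force: 41.6
```

Emit:
arm_command(
  moves="0 0 0 38 -4 0 0.4;0 0 0 38 -4 0 0.4;0 0 0 38 -4 0 0.4;0 0 0 30 -4 0 0.4;0 0 0.1 0 0 0 0.4;0 0 0.12 0 0 0 0.4;0 0 0.12 0 0 0 0.4;0 0 0.12 0 0 0 0.4;0 0 0.12 0 0 0 0.4;0 0 0.1 0 0 0 0.4",
)

```text
time_s: 6.2
tcp_pos: [640.8, 212.1, 196.8]
tcp_rot: [0.0, 0.981, 0.195, -0.001]
wrist_force: [1.1, -0.1, 0.2]
grip_width: 0.573
grasp_force: 41.5
```

Emit:
arm_command(
  moves="0 0 0 0 0 0 0.4;0 0 0 0 0 20 0.4;0 0 0 0 0 20 0.4;0 0 0 0 0 0 0.4;0 0 0 0 0 0 0.4",
)

```text
time_s: 6.62
tcp_pos: [640.4, 211.8, 156.7]
tcp_rot: [0.0, 0.98, 0.199, -0.002]
wrist_force: [0.9, -1.3, 0.0]
grip_width: 0.574
grasp_force: 41.7
```

Run:
```python
from h import *
delta(648,220,70,22)
i=camera_info("wrist"); a,d=read_camera("wrist"); W=pts("wrist",d,i); save("w2.png",a,1.2)
def show(n,c,z,rr):
    m=(abs(W[...,0]-c[0])<rr)&(abs(W[...,1]-c[1])<rr)&(abs(W[...,2]-z)<4); print(n,m.sum(),rect(W[m]) if m.sum()>9 else 0)
show("fixed",(725,210),37,60)
delta(648,220,70,22)
```

```text
t 6.62 pos [640.4 211.8 156.7] yaw 23.0 w 0.574 F [ 0.9 -1.3  0. ] g 41.7 
 shift now-axes [10.2 -4.5 86.7] | after-turn axes [10.1 -4.7 86.7] | rz 0.017
fixed 4557 (array([724.1, 212.6]), array([108.6,  49.4]), 83.8)
t 6.67 pos [641.4 212.3 158.2] yaw 22.9 w 0.569 F [ 0.5  1.  -0.5] g 41.7 
 shift now-axes [ 9.  -4.5 88.2] | after-turn axes [ 8.9 -4.6 88.2] | rz 0.017
```

View pics/w2.png

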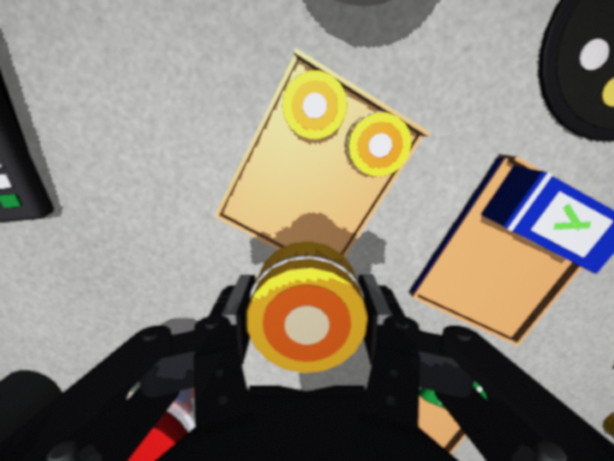

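The tin hangs upright in the fingers at (307,315), and the tray is ahead with its two fixed tins at (315,105) and (380,145). I lower it into the free space.

Emit:
arm_command(
  moves="0 0 0 9.5 -6 0 0.4;0 0 0 0 0 15 0.4;0 0 0 0 0 30 0.4;0 0 0 0 0 30 0.4;0 0 0 0 0 30 0.4;0 0 0 0 0 20 0.4;0 0 0 0 0 12 0.4;0 0 0 0 0 5 0.4;0 0 0 0 0 0 0.4;0 0 0 0 0 0 0.4",
)

```text
time_s: 7.5
tcp_pos: [649.3, 222.1, 17.9]
tcp_rot: [-0.0, 0.98, 0.198, 0.001]
wrist_force: [-0.0, -0.8, -0.2]
grip_width: 0.571
grasp_force: 41.6
```

Run:
```python
from h import *
delta(647.5,221.5,6.5,22)
```

```text
t 7.5 pos [649.3 222.1  17.9] yaw 22.9 w 0.571 F [-0.  -0.8 -0.2] g 41.6 
 shift now-axes [-1.9 -0.1 11.4] | after-turn axes [-1.9 -0.1 11.4] | rz 0.015
```

Emit:
arm_command(
  moves="0 0 0 -1 0 5 0.4;0 0 0 0 0 3 0.4;0 0 0 0 0 1.5 0.4;0 0 0 0 0 1 0.4;0 0 0 0 0 0 0.4;0 0 0 0 0 0 0.4",
)

```text
time_s: 8.0
tcp_pos: [647.2, 221.2, 6.4]
tcp_rot: [0.0, 0.98, 0.198, 0.0]
wrist_force: [-2.8, -0.8, 5.4]
grip_width: 0.575
grasp_force: 41.8
```

Emit:
arm_command(
  moves="0 0 0 0 0 0 0.6;0 0 0 0 0 0 0.65;0 0 0 0 0 0 0.7;0 0 0 0 0 0 0.75;0 0 0 0 0 0 0.8;0 0 0 0 0 -10 0.8;0 0 0 0 0 -25 0.8;0 0 0 0 0 -40 0.8;0 0 0 0 0 -40 0.8;0 0 0 0 0 -40 0.8",
)

```text
time_s: 8.83
tcp_pos: [646.8, 221.1, 163.1]
tcp_rot: [-0.0, 0.98, 0.198, -0.0]
wrist_force: [1.3, -0.4, -0.7]
grip_width: 0.801
grasp_force: 0.0
```

Emit:
arm_command(
  moves="0 0 0 0 0 -35 0.8;0 0 0 0 0 -20 0.8;0 0 0 -20 0 0 0.8;0 0 0 0 0 0 0.8;0 0 0 0 0 0 0.8;0 0 0 0 0 0 0.8",
)

```text
time_s: 9.33
tcp_pos: [628.7, 213.4, 215.6]
tcp_rot: [0.0, 0.98, 0.198, -0.0]
wrist_force: [-1.2, -0.2, -0.9]
grip_width: 0.798
grasp_force: 0.0
```

Run:
```python
from h import *
delta(450,-260,231,61.8)
a,W=pile("wrist",4,(("tins",36),),(660,220),55)
m=(abs(W[...,2]-36)<4)&(abs(W[...,0]-647)<35)&(abs(W[...,1]-220)<40); print(rect(W[m]),W[m].mean(0))
pile("top",4)
delta(450,-260,231,61.8)
```

```text
t 9.33 pos [628.7 213.4 215.6] yaw 22.9 w 0.798 F [-1.2 -0.2 -0.9] g 0.0 
 shift now-axes [-348.5  366.8  -15.4] | after-turn axes [-501.7   66.2  -15.4] | rz -0.68
tins 2067 ((array([669. , 213.8]), array([97.4, 91.9]), 90.0), np.float64(37.8), array([671. , 216.3,  37.8]))
(array([647.4, 221.5]), array([49.1, 47.7]), 23.5) [648.2588817  221.89300337  37.84831507]
bis 139 ((array([ 448.2, -263.3]), array([123.9,  51.6]), 69.8), np.float64(41.4), array([ 446.3, -248.6,   41.5]))
tea 143 ((array([ 451. , -263.9]), array([99.9, 52.2]), 69.9), np.float64(81.5), array([ 452. , -256.2,   81.8]))
mint 448 ((array([ 450.8, -261.3]), array([75., 50.]), 60.5), np.float64(115.6), array([ 450.4, -261.7,  115.6]))
past 0 0
t 9.43 pos [628.8 213.6 215.1] yaw 22.9 w 0.799 F [-0.3  1.1 -0.2] g 0.0 
 shift now-axes [-348.7  366.9  -15.9] | after-turn axes [-501.8   66.2  -15.9] | rz -0.68
```

Emit:
arm_command(
  moves="0 0 -0.11 0 0 -3 0.8;0 0 -0.12 0 0 -3 0.8;0 0 -0.12 0 0 -3 0.8;0 0 -0.12 0 0 -3 0.8;0 0 -0.12 0 0 -3 0.8;0 0 -0.09 0 0 0 0.8;0 0 0 -20 2 0 0.8;0 0 0 -38 5 0 0.8;0 0 0 -38 5 0 0.8;0 0 0 -38 5 0 0.8",
)

```text
time_s: 10.27
tcp_pos: [579.8, 86.3, 230.0]
tcp_rot: [-0.0, 0.858, 0.514, -0.0]
wrist_force: [0.5, -1.2, -0.4]
grip_width: 0.799
grasp_force: 0.0
```

Emit:
arm_command(
  moves="0 0 0 -38 5 0 0.8;0 0 0 -38 5 0 0.8;0 0 0 -38 5 0 0.8;0 0 0 -38 5 0 0.8;0 0 0 -38 5 0 0.8;0 0 0 -38 5 0 0.8;0 0 0 -38 5 0 0.8;0 0 0 -38 5 0 0.8;0 0 0 -38 5 0 0.8;0 0 0 -20 3 0 0.8",
)

```text
time_s: 11.1
tcp_pos: [449.4, -259.5, 230.4]
tcp_rot: [0.0, 0.859, 0.511, -0.001]
wrist_force: [-0.5, -0.7, -0.9]
grip_width: 0.799
grasp_force: 0.0
```

Emit:
arm_command(
  moves="0 0 0 -4 0 20 0.8;0 0 0 0 0 30 0.8;0 0 0 0 0 20 0.8;0 0 0 0 0 0 0.8;0 0 0 0 0 0 0.8",
)

```text
time_s: 11.52
tcp_pos: [449.5, -257.6, 160.1]
tcp_rot: [-0.001, 0.858, 0.514, -0.001]
wrist_force: [-0.1, 0.4, 0.6]
grip_width: 0.803
grasp_force: 0.0
```

Run:
```python
from h import *
delta(450.5,-261,86,61.8)
pile("wrist",4)
```

```text
t 11.52 pos [ 449.5 -257.6  160.1] yaw 61.8 w 0.803 F [-0.1  0.4  0.6] g 0.0 
 shift now-axes [-2.5  2.5 74.1] | after-turn axes [-2.5  2.5 74.1] | rz 0.001
bis 729 ((array([ 466.4, -209. ]), array([52. , 13.7]), -18.2), np.float64(43.5), array([ 466.3, -209. ,   43.5]))
tea 976 ((array([ 449.9, -262. ]), array([99.5, 52.4]), 70.0), np.float64(83.5), array([ 466.4, -226.2,   83.4]))
mint 6022 ((array([ 449.9, -260.1]), array([74.8, 51.8]), 62.2), np.float64(117.4), array([ 451.3, -257.4,  117.2]))
past 0 0
```

Emit:
arm_command(
  moves="0 0 0 -2 2 10 0.78;0 0 0 0 0 25 0.78;0 0 0 0 0 20 0.78;0 0 0 0 0 12 0.78;0 0 0 0 0 6 0.78;0 0 0 0 0 0 0.78;0 0 0 0 0 0 0.78",
)

```text
time_s: 12.15
tcp_pos: [451.3, -260.9, 88.4]
tcp_rot: [0.0, 0.858, 0.514, 0.0]
wrist_force: [0.1, 0.1, -0.3]
grip_width: 0.776
grasp_force: 0.0
```

Run:
```python
from h import *
delta(450.2,-260.5,86,61.8)
```

```text
t 12.15 pos [ 451.3 -260.9   88.4] yaw 61.8 w 0.776 F [ 0.1  0.1 -0.3] g 0.0 
 shift now-axes [-0.1 -1.1  2.4] | after-turn axes [-0.1 -1.1  2.4] | rz 0.0
```

Emit:
arm_command(
  moves="0 0 0 0 -1 2 0.75;0 0 0 0 0 0 0.68;0 0 0 0 0 0 0.6;0 0 0 0 0 0 0.5;0 0 0 0 0 0 0.4;0 0 0 0 0 0 0.4;0 0 0 0 0 0 0.4",
)

```text
time_s: 12.73
tcp_pos: [450.0, -260.4, 86.6]
tcp_rot: [0.0, 0.858, 0.514, 0.0]
wrist_force: [-1.0, 1.0, 5.9]
grip_width: 0.602
grasp_force: 41.7
```

Emit:
arm_command(
  moves="0 0 0 0 0 -3 0.4;0 0 0 0 0 -8 0.4;0 0 0 0 0 -20 0.4;0 0 0 0 0 -30 0.4;0 0 0 0 0 -30 0.4;0 0 0 0 0 -10 0.4;0 0 0 0 0 0 0.4;0 0 0 0 0 0 0.4",
)

```text
time_s: 13.4
tcp_pos: [449.5, -260.3, 186.7]
tcp_rot: [0.0, 0.858, 0.514, 0.0]
wrist_force: [-0.2, 0.5, -2.2]
grip_width: 0.6
grasp_force: 42.3
```

Run:
```python
from h import *
delta(455,-7,150,87.5)
pile("top",4)
```

```text
t 13.4 pos [ 449.5 -260.3  186.7] yaw 61.8 w 0.6 F [-0.2  0.5 -2.2] g 42.3 
 shift now-axes [ 225.8 -114.9   36.7] | after-turn axes [253.3  -5.6  36.7] | rz -0.449
bis 94 ((array([ 457.9, -238.1]), array([70.4, 51.8]), 70.4), np.float64(42.0), array([ 459.9, -215.9,   41.9]))
tea 169 ((array([ 459.9, -239.5]), array([51.6, 47.9]), -19.6), np.float64(82.0), array([ 458.8, -230.5,   82. ]))
mint 0 0
past 0 0
```

Emit:
arm_command(
  moves="0 0 -0.11 0 0 0 0.4;0 0 -0.12 0 0 0 0.4;0 0 -0.12 0 0 0 0.4;0 0 -0.1 0 0 0 0.4;0 0 0 20 0 0 0.4;0 0 0 38 -1 0 0.4;0 0 0 38 -1 0 0.4;0 0 0 38 -1 0 0.4;0 0 0 38 -1 0 0.4;0 0 0 0 0 0 0.4",
)

```text
time_s: 14.28
tcp_pos: [451.9, -79.8, 185.4]
tcp_rot: [-0.003, 0.718, 0.696, 0.001]
wrist_force: [-0.1, 0.5, -2.3]
grip_width: 0.599
grasp_force: 42.2
```

Emit:
arm_command(
  moves="0 0 0 0 0 0 0.4;0 0 0 0 0 0 0.4;0 0 0 0 0 0 0.4",
)

```text
time_s: 14.53
tcp_pos: [452.3, -89.5, 185.9]
tcp_rot: [-0.001, 0.722, 0.691, -0.001]
wrist_force: [0.8, -0.7, -1.2]
grip_width: 0.599
grasp_force: 42.2
```

Run:
```python
from h import *
a,W=pile("wrist",4,(("fixed",38),),(532,-11),60); save("w3.png",a,1.2)
delta(455,-7,100,87.5)
```

```text
fixed 3703 ((array([531.7,  -9.6]), array([75.5, 51.9]), 87.0), np.float64(39.4), array([530.8,  -7.9,  39.2]))
t 14.58 pos [452.4 -89.6 186.1] yaw 87.5 w 0.597 F [ 0.9  0.1 -2.2] g 42.2 
 shift now-axes [82.6 -1.1 86.1] | after-turn axes [82.6 -1.  86.1] | rz -0.001
```

View pics/w3.png

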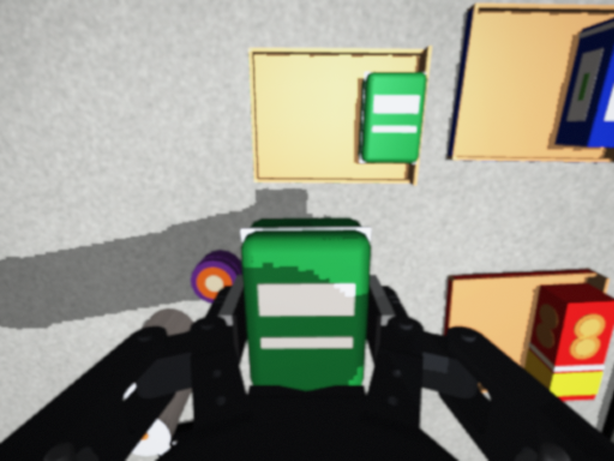

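The mint tin hangs level at (307,310), square to the tray at (340,115). I move over the free space and lower it.

Emit:
arm_command(
  moves="0 0 0 20 0 0 0.4;0 0 0 35 0 0 0.4;0 0 0 28 0 0 0.4;0 0 0 0 0 15 0.4;0 0 0 0 0 35 0.4;0 0 0 0 0 35 0.4;0 0 0 0 0 35 0.4;0 0 0 0 0 25 0.4;0 0 0 0 0 10 0.4;0 0 0 0 0 0 0.4",
)

```text
time_s: 15.42
tcp_pos: [454.9, -6.1, 29.8]
tcp_rot: [-0.001, 0.722, 0.692, -0.002]
wrist_force: [0.5, -0.1, -1.1]
grip_width: 0.598
grasp_force: 42.3
```

Emit:
arm_command(
  moves="0 0 0 0 0 0 0.4;0 0 0 0 0 0 0.4",
)

```text
time_s: 15.58
tcp_pos: [457.8, -5.5, 33.1]
tcp_rot: [0.001, 0.722, 0.692, 0.001]
wrist_force: [0.3, -0.4, -0.7]
grip_width: 0.602
grasp_force: 42.3
```

Run:
```python
from h import *
delta(456,-6.5,8.6,87.3)
```

```text
t 15.58 pos [457.8  -5.5  33.1] yaw 87.5 w 0.602 F [ 0.3 -0.4 -0.7] g 42.3 
 shift now-axes [-1.  -1.7 24.5] | after-turn axes [-1.  -1.7 24.5] | rz 0.004
```

Emit:
arm_command(
  moves="0 0 0 -1 -1.5 8 0.4;0 0 0 0 0 8 0.4;0 0 0 0 0 4 0.4;0 0 0 0 0 2 0.4;0 0 0 0 0 1.5 0.4;0 0 0 0 0 1 0.4;0 0 0 0 0 0 0.4;0 0 0 0 0 0 0.4",
)

```text
time_s: 16.25
tcp_pos: [454.6, -6.3, 8.6]
tcp_rot: [0.0, 0.722, 0.692, -0.001]
wrist_force: [-7.7, -0.6, 22.6]
grip_width: 0.604
grasp_force: 45.2
```

Emit:
arm_command(
  moves="0 0 0 0 0 -1 0.4;0 0 0 0 0 0 0.62;0 0 0 0 0 0 0.66;0 0 0 0 0 0 0.7;0 0 0 0 0 0 0.73;0 0 0 0 0 -8 0.73;0 0 0 0 0 -25 0.73;0 0 0 0 0 -40 0.75;0 0 0 0 0 -40 0.8;0 0 0 0 0 -40 0.8",
)

```text
time_s: 17.08
tcp_pos: [454.1, -6.0, 163.2]
tcp_rot: [-0.001, 0.722, 0.692, -0.0]
wrist_force: [1.7, -0.9, -0.1]
grip_width: 0.801
grasp_force: 0.0
```

Emit:
arm_command(
  moves="0 0 0 0 0 -20 0.8;0 0 0 -25 0 0 0.8;0 0 0 -35 0 0 0.8;0 0 0 0 0 0 0.8;0 0 0 0 0 0 0.8;0 0 0 0 0 0 0.8",
)

```text
time_s: 17.58
tcp_pos: [452.2, -65.9, 181.5]
tcp_rot: [-0.0, 0.722, 0.692, 0.0]
wrist_force: [-0.3, -0.1, -0.3]
grip_width: 0.797
grasp_force: 0.0
```

Run:
```python
from h import *
a,W=pile("wrist",4,(("placed",38),),(450,-7),40)
pile("top",4)
delta(450,-263,170,70)
```

```text
placed 3515 ((array([455.8,  -6.4]), array([75.2, 51.6]), 88.0), np.float64(39.4), array([455.8,  -4.8,  39.2]))
bis 148 ((array([ 448.4, -263. ]), array([124.3,  51.8]), 70.0), np.float64(41.7), array([ 447. , -247.8,   41.7]))
tea 596 ((array([ 451.1, -263.9]), array([100.2,  52.3]), 70.2), np.float64(81.9), array([ 451.3, -264.2,   82. ]))
mint 0 0
past 0 0
t 17.68 pos [452.3 -65.  181.4] yaw 87.7 w 0.799 F [ 0.4  0.5 -0.4] g 0.0 
 shift now-axes [-197.9    5.6   11.4] | after-turn axes [-186.8   65.5   11.4] | rz 0.309
```

Emit:
arm_command(
  moves="0 0 0.1 0 0 0 0.8;0 0 0.11 0 0 0 0.8;0 0 0.096 0 0 0 0.8;0 0 0 -20 7 0 0.8;0 0 0 -36 13 0 0.8;0 0 0 -36 13 0 0.8;0 0 0 -36 13 0 0.8;0 0 0 -36 13 0 0.8;0 0 0 -22 8 0 0.8;0 0 0 0 0 0 0.8",
)

```text
time_s: 18.52
tcp_pos: [451.3, -269.1, 181.1]
tcp_rot: [0.001, 0.821, 0.572, -0.001]
wrist_force: [-0.0, -0.1, -0.1]
grip_width: 0.798
grasp_force: 0.0
```

Emit:
arm_command(
  moves="0 0 0 0 0 20 0.8;0 0 0 0 0 30 0.8;0 0 0 0 0 0 0.8;0 0 0 0 0 0 0.8;0 0 0 0 0 0 0.8",
)

```text
time_s: 18.93
tcp_pos: [452.8, -263.0, 132.2]
tcp_rot: [0.0, 0.818, 0.575, 0.0]
wrist_force: [0.6, 0.9, 0.0]
grip_width: 0.798
grasp_force: 0.0
```

Run:
```python
from h import *
pile("wrist",4)
delta(450.5,-263,46,70.2)
```

```text
bis 902 ((array([ 467.2, -209.4]), array([53.4, 14.2]), -17.7), np.float64(43.5), array([ 466.4, -208.8,   43.5]))
tea 8102 ((array([ 449.8, -262.6]), array([100.6,  52.3]), 70.1), np.float64(83.7), array([ 451.3, -258.4,   83.7]))
mint 0 0
past 472 ((array([ 453.3, -262.4]), array([95.1, 23.3]), -19.8), np.float64(148.9), array([ 455.3, -258.6,  148.6]))
t 18.98 pos [ 453.1 -263.5  132.6] yaw 70.1 w 0.804 F [ 0.6 -0.5 -0.3] g 0.0 
 shift now-axes [-0.4 -2.6 86.6] | after-turn axes [-0.4 -2.6 86.6] | rz -0.001
```

Emit:
arm_command(
  moves="0 0 0 0 -2.5 15 0.78;0 0 0 0 0 30 0.78;0 0 0 0 0 22 0.78;0 0 0 0 0 12 0.78;0 0 0 0 0 6 0.78;0 0 0 0 0 0 0.78;0 0 0 0 0 0 0.78",
)

```text
time_s: 19.57
tcp_pos: [450.5, -263.3, 47.3]
tcp_rot: [0.001, 0.819, 0.574, 0.0]
wrist_force: [0.6, -0.1, -0.3]
grip_width: 0.78
grasp_force: 0.0
```

Run:
```python
from h import *
delta(450.3,-263,46.5,70.2)
```

```text
t 19.57 pos [ 450.5 -263.3   47.3] yaw 70.1 w 0.78 F [ 0.6 -0.1 -0.3] g 0.0 
 shift now-axes [ 0.2 -0.3  0.8] | after-turn axes [ 0.2 -0.3  0.8] | rz -0.002
```

Emit:
arm_command(
  moves="0 0 0 0 0 0 0.7;0 0 0 0 0 0 0.6;0 0 0 0 0 0 0.5;0 0 0 0 0 0 0.4;0 0 0 0 0 0 0.4;0 0 0 0 0 0 0.4",
)

```text
time_s: 20.07
tcp_pos: [450.4, -263.4, 47.6]
tcp_rot: [0.001, 0.819, 0.574, 0.0]
wrist_force: [-0.8, 0.4, 7.0]
grip_width: 0.604
grasp_force: 41.2
```

Emit:
arm_command(
  moves="0 0 0 0 0 -3 0.4;0 0 0 0 0 -8 0.4;0 0 0 0 0 -20 0.4;0 0 0 0 0 -30 0.4;0 0 0 0 0 -30 0.4;0 0 0 0 0 -30 0.4;0 0 0 0 0 -10 0.4;0 0 0 0 0 0 0.4;0 0 0 0 0 0 0.4",
)

```text
time_s: 20.82
tcp_pos: [449.4, -263.1, 177.4]
tcp_rot: [0.0, 0.819, 0.574, -0.0]
wrist_force: [0.0, -0.7, -2.0]
grip_width: 0.602
grasp_force: 42.1
```

Run:
```python
from h import *
delta(650,-70,170,87)
pile("top",4)
```

```text
t 20.82 pos [ 449.4 -263.1  177.4] yaw 70.1 w 0.602 F [ 0.  -0.7 -2. ] g 42.1 
 shift now-axes [249.9 122.7   7.4] | after-turn axes [203.3 190.2   7.4] | rz -0.296
bis 230 ((array([ 456.1, -242.6]), array([80.8, 51.8]), 69.9), np.float64(41.7), array([ 454.2, -227.6,   41.8]))
tea 0 0
mint 0 0
past 0 0
```

Emit:
arm_command(
  moves="0 0 -0.1 0 0 0 0.4;0 0 -0.1 0 0 0 0.4;0 0 -0.096 0 0 0 0.4;0 0 0 15 14 0 0.4;0 0 0 28 26 0 0.4;0 0 0 28 26 0 0.4;0 0 0 28 26 0 0.4;0 0 0 28 26 0 0.4;0 0 0 28 26 0 0.4;0 0 0 28 26 0 0.4",
)

```text
time_s: 21.7
tcp_pos: [628.6, -87.5, 174.7]
tcp_rot: [-0.002, 0.725, 0.689, -0.001]
wrist_force: [0.5, 0.5, -0.7]
grip_width: 0.6
grasp_force: 42.1
```

Emit:
arm_command(
  moves="0 0 0 20 20 0 0.4;0 0 0 0 0 0 0.4;0 0 0 0 0 0 0.4;0 0 0 0 0 0 0.4;0 0 0 0 0 0 0.4",
)

```text
time_s: 22.12
tcp_pos: [648.4, -71.8, 175.9]
tcp_rot: [-0.001, 0.726, 0.688, -0.001]
wrist_force: [-1.4, -0.1, -0.2]
grip_width: 0.604
grasp_force: 42.3
```

Run:
```python
from h import *
a,W=pile("wrist",4,(("fixed",45),),(727,8),62); save("w4.png",a,1.2)
delta(650,10,60,87)
```

```text
fixed 5880 ((array([725.4,   9.2]), array([99.6, 52.8]), 86.9), np.float64(45.7), array([724.8,  11.9,  45.7]))
t 22.17 pos [648.6 -71.9 176.4] yaw 86.9 w 0.601 F [ 0.1 -0.2 -1.4] g 42.3 
 shift now-axes [ 81.8  -3.1 116.4] | after-turn axes [ 81.8  -2.9 116.4] | rz -0.002
```

View pics/w4.png

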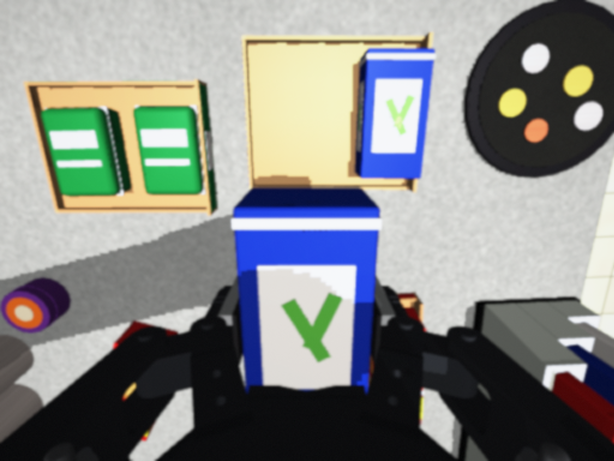

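The mint tin lies squarely in its tray at (80,150). The tea carton is held square to its own tray at (335,110).

Emit:
arm_command(
  moves="0 0 0 20 -1 0 0.4;0 0 0 35 -1.5 0 0.4;0 0 0 29 -1.5 0 0.4;0 0 0 0 0 15 0.4;0 0 0 0 0 32 0.4;0 0 0 0 0 32 0.4;0 0 0 0 0 32 0.4;0 0 0 0 0 20 0.4;0 0 0 0 0 10 0.4;0 0 0 0 0 0 0.4",
)

```text
time_s: 23.0
tcp_pos: [648.1, 12.7, 33.9]
tcp_rot: [-0.001, 0.726, 0.688, -0.002]
wrist_force: [0.2, 0.3, -0.8]
grip_width: 0.603
grasp_force: 42.3
```

Emit:
arm_command(
  moves="0 0 0 0 0 0 0.4;0 0 0 0 0 0 0.4;0 0 0 0 0 0 0.4",
)

```text
time_s: 23.25
tcp_pos: [651.7, 13.9, 38.3]
tcp_rot: [0.001, 0.725, 0.688, 0.001]
wrist_force: [-0.1, 0.3, -0.7]
grip_width: 0.605
grasp_force: 42.3
```

Run:
```python
from h import *
delta(649,12,10,87)
```

```text
t 23.25 pos [651.7  13.9  38.3] yaw 87.0 w 0.605 F [-0.1  0.3 -0.7] g 42.3 
 shift now-axes [-2.  -2.6 28.3] | after-turn axes [-2.  -2.6 28.3] | rz -0.0
```

Emit:
arm_command(
  moves="0 0 0 -2 -2 10 0.4;0 0 0 0 0 8 0.4;0 0 0 0 0 4 0.4;0 0 0 0 0 2 0.4;0 0 0 0 0 1 0.4;0 0 0 0 0 0 0.4;0 0 0 0 0 0 0.4;0 0 0 0 0 0 0.4",
)

```text
time_s: 23.92
tcp_pos: [648.4, 12.2, 11.5]
tcp_rot: [0.0, 0.725, 0.689, 0.0]
wrist_force: [0.7, -0.3, -1.3]
grip_width: 0.605
grasp_force: 42.3
```

Emit:
arm_command(
  moves="0 0 0 0 0 1 0.4;0 0 0 0 0 0 0.4;0 0 0 0 0 0.7 0.4;0 0 0 0 0 0 0.4;0 0 0 0 0 0 0.4",
)

```text
time_s: 24.33
tcp_pos: [648.3, 12.1, 9.8]
tcp_rot: [0.0, 0.725, 0.688, 0.0]
wrist_force: [-0.6, 0.3, 1.1]
grip_width: 0.598
grasp_force: 42.3
```

Emit:
arm_command(
  moves="0 0 0 0 0 0.3 0.4;0 0 0 0 0 0 0.62;0 0 0 0 0 0 0.66;0 0 0 0 0 0 0.7;0 0 0 0 0 0 0.73;0 0 0 0 0 -8 0.73;0 0 0 0 0 -25 0.73;0 0 0 0 0 -40 0.75;0 0 0 0 0 -40 0.8;0 0 0 0 0 -40 0.8",
)

```text
time_s: 25.17
tcp_pos: [647.8, 12.2, 164.4]
tcp_rot: [-0.0, 0.725, 0.689, -0.0]
wrist_force: [0.7, -0.1, 0.9]
grip_width: 0.797
grasp_force: 0.0
```

Emit:
arm_command(
  moves="0 0 0 0 0 -20 0.8;0 0 0 -25 0 0 0.8;0 0 0 -35 0 0 0.8;0 0 0 0 0 0 0.8;0 0 0 0 0 0 0.8;0 0 0 0 0 0 0.8",
)

```text
time_s: 25.67
tcp_pos: [644.9, -47.7, 182.6]
tcp_rot: [-0.0, 0.725, 0.688, 0.0]
wrist_force: [0.8, 0.2, -0.7]
grip_width: 0.8
grasp_force: 0.0
```

Run:
```python
from h import *
a,W=pile("wrist",4,(("placed",44),),(640,12),60)
m=(abs(W[...,2]-45)<4)&(abs(W[...,0]-647)<40)&(abs(W[...,1]-12)<70); print(rect(W[m]),np.median(W[m][:,2]))
pile("top",4)
delta(449,-262,150,70)
```

```text
placed 5241 ((array([662.5,  11.9]), array([100.3,  79.3]), 87.3), np.float64(45.7), array([650.5,  14.6,  45.7]))
(array([648.9,  12.7]), array([99.8, 52.3]), 87.1) 45.6881965599442
bis 656 ((array([ 448.4, -263.1]), array([123.7,  53. ]), 70.2), np.float64(42.1), array([ 448.4, -265.9,   42. ]))
tea 0 0
mint 0 0
past 0 0
t 25.77 pos [645.  -46.2 182.5] yaw 87.1 w 0.796 F [0.1 0.7 0. ] g 0.0 
 shift now-axes [-225.4 -184.9   32.5] | after-turn axes [-269.8 -110.4   32.5] | rz 0.299
```

Emit:
arm_command(
  moves="0 0 0.1 0 0 0 0.8;0 0 0.1 0 0 0 0.8;0 0 0.095 0 0 0 0.8;0 0 0 -20 -8 0 0.8;0 0 0 -36 -15 0 0.8;0 0 0 -36 -15 0 0.8;0 0 0 -36 -15 0 0.8;0 0 0 -36 -15 0 0.8;0 0 0 -36 -15 0 0.8;0 0 0 -36 -15 0 0.8",
)

```text
time_s: 26.6
tcp_pos: [471.8, -236.3, 182.4]
tcp_rot: [-0.0, 0.818, 0.575, 0.0]
wrist_force: [0.5, -0.3, -0.3]
grip_width: 0.803
grasp_force: 0.0
```

Emit:
arm_command(
  moves="0 0 0 -34 -13 0 0.8;0 0 0 0 0 20 0.8;0 0 0 0 0 30 0.8;0 0 0 0 0 30 0.8;0 0 0 0 0 0 0.8;0 0 0 0 0 0 0.8;0 0 0 0 0 0 0.8",
)

```text
time_s: 27.18
tcp_pos: [450.1, -263.6, 103.6]
tcp_rot: [0.001, 0.818, 0.575, 0.001]
wrist_force: [0.1, 0.3, -0.3]
grip_width: 0.799
grasp_force: 0.0
```

Run:
```python
from h import *
pile("wrist",4,(("bis",43),))
delta(448,-262.5,8,70.2)
```

```text
bis 9219 ((array([ 447.2, -261.8]), array([124.4,  52.7]), 69.9), np.float64(43.8), array([ 449.2, -256.5,   43.8]))
t 27.23 pos [ 450.4 -264.   104. ] yaw 70.2 w 0.799 F [-0.3  0.1  0.1] g 0.0 
 shift now-axes [ 0.5 -2.8 96. ] | after-turn axes [ 0.5 -2.8 96. ] | rz -0.0
```

Emit:
arm_command(
  moves="0 0 0 0.5 -2.5 15 0.78;0 0 0 0 0 30 0.78;0 0 0 0 0 22 0.78;0 0 0 0 0 14 0.78;0 0 0 0 0 8 0.78;0 0 0 0 0 5 0.78;0 0 0 0 0 2 0.78;0 0 0 0 0 0 0.78;0 0 0 0 0 0 0.78",
)

```text
time_s: 27.98
tcp_pos: [447.4, -263.1, 7.3]
tcp_rot: [0.001, 0.819, 0.574, 0.0]
wrist_force: [0.3, -0.0, 0.2]
grip_width: 0.78
grasp_force: 0.0
```

Emit:
arm_command(
  moves="0 0 0 0 0 0 0.7;0 0 0 0 0 0 0.6;0 0 0 0 0 0 0.5;0 0 0 0 0 0 0.4;0 0 0 0 0 0 0.4;0 0 0 0 0 0 0.4",
)

```text
time_s: 28.48
tcp_pos: [447.0, -262.9, 7.1]
tcp_rot: [0.0, 0.819, 0.574, 0.0]
wrist_force: [-1.2, 0.0, 6.9]
grip_width: 0.603
grasp_force: 41.3
```

Emit:
arm_command(
  moves="0 0 0 0 0 -3 0.4;0 0 0 0 0 -8 0.4;0 0 0 0 0 -20 0.4;0 0 0 0 0 -35 0.4;0 0 0 0 0 -35 0.4;0 0 0 0 0 -35 0.4;0 0 0 0 0 -20 0.4;0 0 0 0 0 -10 0.4;0 0 0 0 0 0 0.4;0 0 0 0 0 0 0.4",
)

```text
time_s: 29.32
tcp_pos: [446.1, -262.6, 171.7]
tcp_rot: [-0.0, 0.819, 0.574, -0.0]
wrist_force: [-0.2, -0.2, -3.6]
grip_width: 0.603
grasp_force: 42.9
```

Run:
```python
from h import *
delta(658,-330,170,90.8)
```

```text
t 29.32 pos [ 446.1 -262.6  171.7] yaw 70.1 w 0.603 F [-0.2 -0.2 -3.6] g 42.9 
 shift now-axes [  8.7 222.2   1.7] | after-turn axes [-70.4 211.    1.7] | rz -0.361
```

Emit:
arm_command(
  moves="0 0 -0.12 0 0 0 0.4;0 0 -0.12 0 0 0 0.4;0 0 -0.12 0 0 0 0.4;0 0 0 -6 17 0 0.4;0 0 0 -12 35 0 0.4;0 0 0 -12 35 0 0.4;0 0 0 -12 35 0 0.4;0 0 0 -12 35 0 0.4;0 0 0 -12 35 0 0.4;0 0 0 -5 19 0 0.4",
)

```text
time_s: 30.15
tcp_pos: [660.4, -331.1, 168.4]
tcp_rot: [-0.001, 0.702, 0.712, -0.0]
wrist_force: [-0.7, 1.0, -2.7]
grip_width: 0.605
grasp_force: 43.1
```

Emit:
arm_command(
  moves="0 0 0 0 0 0 0.4;0 0 0 0 0 0 0.4;0 0 0 0 0 0 0.4;0 0 0 0 0 0 0.4",
)

```text
time_s: 30.48
tcp_pos: [656.9, -330.7, 170.9]
tcp_rot: [-0.001, 0.703, 0.712, -0.001]
wrist_force: [-1.0, 0.2, -2.0]
grip_width: 0.605
grasp_force: 43.2
```

Run:
```python
from h import *
a,W=pile("wrist",4,(("fixed",47),),(736,-250),64); save("w5.png",a,1.2)
delta(658,-256,60,90.8)
```

```text
fixed 7145 ((array([ 735.5, -252.8]), array([122.9,  52.8]), -89.0), np.float64(47.8), array([ 735.8, -246.3,   47.8]))
t 30.53 pos [ 657.2 -330.9  171.5] yaw 90.7 w 0.601 F [ 0.6  0.  -1.9] g 43.2 
 shift now-axes [ 74.9   1.8 111.5] | after-turn axes [ 74.9   1.9 111.5] | rz -0.001
```

View pics/w5.png

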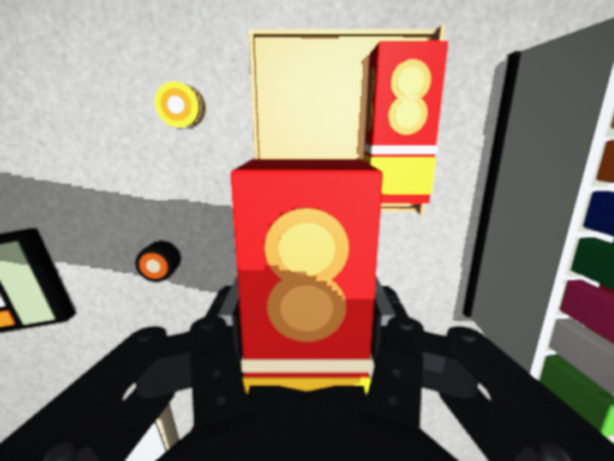

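The biscuit carton is held level and square to its tray at (345,115), with the free space on the left of the fixed carton. I move over it and lower.

Emit:
arm_command(
  moves="0 0 0 20 1 0 0.4;0 0 0 33 1 0 0.4;0 0 0 22 0.5 0 0.4;0 0 0 0 0 15 0.4;0 0 0 0 0 32 0.4;0 0 0 0 0 32 0.4;0 0 0 0 0 30 0.4;0 0 0 0 0 15 0.4;0 0 0 0 0 8 0.4;0 0 0 0 0 0 0.4",
)

```text
time_s: 31.37
tcp_pos: [658.9, -255.8, 39.0]
tcp_rot: [-0.001, 0.703, 0.712, -0.001]
wrist_force: [-0.0, 0.4, -2.5]
grip_width: 0.605
grasp_force: 43.2
```

Emit:
arm_command(
  moves="0 0 0 0 0 0 0.4;0 0 0 0 0 0 0.4;0 0 0 0 0 0 0.4",
)

```text
time_s: 31.62
tcp_pos: [661.5, -256.4, 42.5]
tcp_rot: [0.002, 0.703, 0.712, 0.001]
wrist_force: [0.2, 0.2, -2.8]
grip_width: 0.603
grasp_force: 43.2
```

Run:
```python
from h import *
delta(659,-255.3,11,90.8)
```

```text
t 31.62 pos [ 661.5 -256.4   42.5] yaw 90.7 w 0.603 F [ 0.2  0.2 -2.8] g 43.2 
 shift now-axes [ 1.1 -2.5 31.5] | after-turn axes [ 1.1 -2.5 31.5] | rz -0.001
```

Emit:
arm_command(
  moves="0 0 0 1 -2 10 0.4;0 0 0 0 0 9 0.4;0 0 0 0 0 5 0.4;0 0 0 0 0 3 0.4;0 0 0 0 0 1 0.4;0 0 0 0 0 0 0.4;0 0 0 0 0 0 0.4;0 0 0 0 0 0 0.4",
)

```text
time_s: 32.28
tcp_pos: [658.3, -255.0, 12.5]
tcp_rot: [0.0, 0.702, 0.712, 0.0]
wrist_force: [-0.6, 0.7, -3.1]
grip_width: 0.601
grasp_force: 43.3
```

Emit:
arm_command(
  moves="0 0 0 0 0 1 0.4;0 0 0 0 0 0 0.4;0 0 0 0 0 0.8 0.4;0 0 0 0 0 0 0.4;0 0 0 0 0 0 0.4",
)

```text
time_s: 32.7
tcp_pos: [658.1, -255.0, 11.2]
tcp_rot: [0.0, 0.703, 0.712, -0.0]
wrist_force: [-3.9, 1.3, 6.4]
grip_width: 0.603
grasp_force: 44.2
```

Force is up 6 N, so it has touched down. I release it and back off.

Emit:
arm_command(
  moves="0 0 0 0 0 0 0.6;0 0 0 0 0 0 0.64;0 0 0 0 0 0 0.68;0 0 0 0 0 0 0.71;0 0 0 0 0 0 0.73;0 0 0 0 0 -8 0.73;0 0 0 0 0 -25 0.73;0 0 0 0 0 -40 0.75;0 0 0 0 0 -40 0.8;0 0 0 0 0 -40 0.8",
)

```text
time_s: 33.53
tcp_pos: [657.8, -254.8, 165.6]
tcp_rot: [-0.0, 0.702, 0.712, 0.0]
wrist_force: [0.6, -0.7, -0.1]
grip_width: 0.802
grasp_force: 0.0
```

Emit:
arm_command(
  moves="0 0 0 0 0 -20 0.8;0 0 0 -30 0 0 0.8;0 0 0 -40 0 0 0.8;0 0 0 -40 0 0 0.8;0 0 0 -40 0 0 0.8;0 0 0 0 0 0 0.8;0 0 0 0 0 0 0.8;0 0 0 0 0 0 0.8",
)

```text
time_s: 34.2
tcp_pos: [660.2, -404.2, 183.6]
tcp_rot: [-0.0, 0.702, 0.712, 0.001]
wrist_force: [0.5, -0.6, 0.1]
grip_width: 0.803
grasp_force: 0.0
```

Run:
```python
from h import *
i=camera_info("top"); a,d=read_camera("top"); W=pts("top",d,i); save("end.png",a,1.5)
for n,c,z,rx,ry in [("bis",(659,-255),46,40,75),("tea",(649,12),44,40,65),("mint",(456,-6),38,40,55),("past",(647,221),36,36,45),("jar",(441,267),125,60,60)]:
    m=(abs(W[...,0]-c[0])<rx)&(abs(W[...,1]-c[1])<ry)&(abs(W[...,2]-z)<6); p=W[m]; print(n,rect(p),np.median(p[:,2]).round(1),p.mean(0).round(1))
print(r.read_state()["tcp_pos"],r.read_state()["time_s"])
```

```text
bis (array([ 660.1, -255.4]), array([124. ,  53.9]), -88.9) 46.0 [ 659.4 -255.4   46.1]
tea (array([650. ,  10.5]), array([100. ,  52.8]), 87.1) 44.1 [649.6  10.6  44.1]
mint (array([456.9,  -8.7]), array([72.8, 49.6]), 89.0) 37.4 [457.   -9.   37.3]
past (array([648.6, 218.7]), array([47.8, 47.6]), -79.3) 36.5 [648.7 218.7  36.4]
jar (array([441.9, 268.3]), array([81.1, 80.8]), -15.0) 125.3 [441.8 267.7 125.2]
[ 660.65188049 -402.96773213  183.7644521 ] 34.25
```

View pics/end.png

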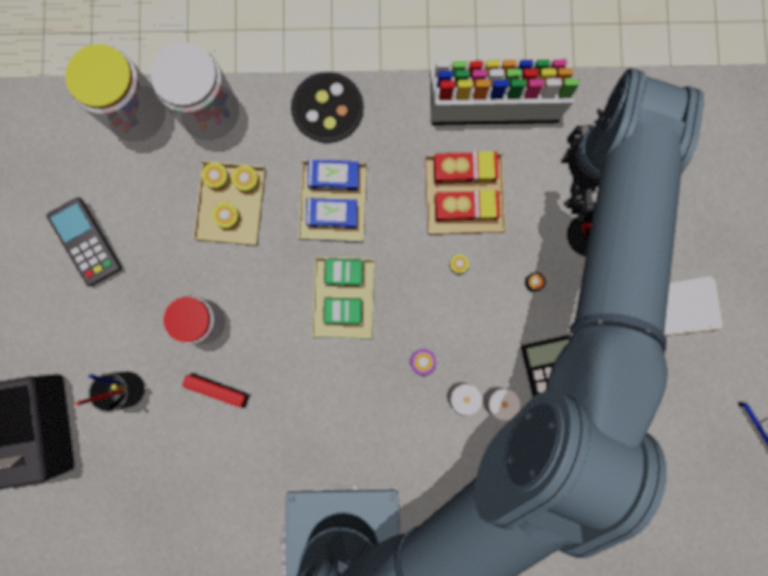

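All four articles lie in their own trays, at (227,215), (331,213), (466,205) and (343,311). Their top heights are correct, and the jar at (188,320) has not moved.

```bash
python3 -c "
from workcell import job_done; print(job_done())"
```

```text
the job is handed in; nothing more can be done
None
```

The job is handed in: all four articles lie flat and square in their own trays, the jar is where it stood, and it took about 34 of the 120 s; no verdict came back.

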